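# Clamp a bar in the filing jig with its two cam levers

### The job

Clamp the flat metal bar in the filing jig: with a fingertip, push the arm of each of the two cam levers round, clockwise seen from above, until its cam presses the bar firmly against the long fence and the lever stiffens, then let go. Do not grip, lift or push the bar itself, and leave the other things on the bench where they are.

Things in the scene. Friction and masses are not known exactly. Their poses are not given: they have to be found in the camera images.
- jig: wooden filing jig fixed to the bench: base plate 130 (x) x 360 (y) x 20 high; origin at the centre of its underside; x points across it, from the levers to the fence (away from the robot), y along it to its left end, z up. A dark steel fence, 300 long, 22 wide, top 46 above the bench, is fixed along its far side, face at x = +24. Open bench on the levers' side (lengths in mm)
- bar_centre (a point): centre of the flat aluminium bar, 300 x 25 x 16 high, that lies loose on the jig's plate (top 36 above the bench) between the cams and the fence, 2 to 6 short of the fence; seated on the fence its centre is at jig x = +11 (lengths in mm)
- bar: the same bar; origin at the centre of its underside, y along its length (lengths in mm)
- lever_left (a joint): left cam lever angle, rad; grows CLOCKWISE seen from above. At q its arm points (220 deg - q) counter-clockwise from jig +x. Starts 0 to 0.55; cam meets the seated bar near 1.75 and stiffens; hard end 2.18. Stays where left. Turns with 1.5 N pushed 75 from the pivot; 6 to 10 N there clamps firmly (lengths in mm)
- pivot_left (a point): point on the upright pivot axis of the left lever, at the arm's mid height, 46 above the bench. The arm is a steel bar 14 wide, 12 high (40 to 52 above the bench) out to a black ball knob; under its hub sits the cam, an eccentric disc 36 across (lengths in mm)
- knob_left (a point): centre of the black ball knob, 26 across, at the end of the left lever's arm, 105 from the pivot, 46 above the bench (lengths in mm)
- lever_right (a joint): right cam lever angle, rad; grows CLOCKWISE seen from above. At q its arm points (220 deg - q) counter-clockwise from jig +x. Starts 0 to 0.55; cam meets the seated bar near 1.75 and stiffens; hard end 2.18. Stays where left. Turns with 1.5 N pushed 75 from the pivot; 6 to 10 N there clamps firmly (lengths in mm)
- pivot_right (a point): point on the upright pivot axis of the right lever, at the arm's mid height, 46 above the bench. The arm is a steel bar 14 wide, 12 high (40 to 52 above the bench) out to a black ball knob; under its hub sits the cam, an eccentric disc 36 across (lengths in mm)
- knob_right (a point): centre of the black ball knob, 26 across, at the end of the right lever's arm, 105 from the pivot, 46 above the bench (lengths in mm)
- stone: leave alone: a grey oilstone block, 160 x 60 x 30 high, right of the jig (lengths in mm)
- parts_box: leave alone: a clear plastic open box, 130 x 90 x 40 high, with small screws, left of the jig (lengths in mm)
- file: leave alone: a flat file with a wooden handle, 260 long and 20 high, lying beyond the fence (lengths in mm)
- rest_block: leave alone: a small cork block, 50 x 35 x 22 high, just beyond the jig (lengths in mm)
- offcut: leave alone: a square brass offcut, 60 x 14 x 14, lying on the bench on the robot's side of the jig, between the levers (lengths in mm)
- hammer: leave alone: a hammer lying left of the parts box (lengths in mm)
- wax_tin: leave alone: a round steel tin, 66 across, 45 high, at the far right of the jig (lengths in mm)

How it is judged:
By the outcome, as a careful person would: the job done as asked, in the order asked, and still so for the second after the job is handed in, with the robot touching nothing.
It also fails if it takes over 72 s, if anything falls off the work surface, if the arm or the gripper's body presses on something with over 40 N, if the wrist force passes 120 N, or if a joint passes its speed limit or range.

### The arm

A 6-joint arm with a two-finger parallel gripper is mounted at the origin on the work surface. World frame = base frame: x ahead of the robot, y to its left, z up, the work surface at z = 0. Lengths are in m, angles in rad, forces in N, time in s.
With the tool pointing down it reaches from about 0.35 to 0.975 m from the base axis. Payload 4.9 kg.
Tool frame: the origin (TCP) lies on the front face of the gripper's body, between the roots of the fingers; the fingertips stand ctrl.finger_overhang ahead of it and the grasp point (between the pads) lies 54 mm ahead of it (ctrl.finger_overhang is the distance from the TCP to the fingertips, in m); z points along the fingers, y is the line along which they close (so a half turn about z gives the same grasp; the last joint's range is limited). The gripper opens to 85 mm and grips with 20 to 120 N. Pads are 22 mm wide; open, the fingers measure 114 mm over their backs; the gripper's body (76 mm by 85 mm) begins 54 mm behind the grasp point. The pads swing forward as they close: fully open they stand 13 mm farther back than shut.
Start: joints at [1.15, 0.053, 1.613, -0, 1.476, -0.119], TCP at [0.186, 0.597, 0.304] pointing down, gripper open.
Joint ranges: [-3.01, 3.01], [-1.01, 2.22], [0.06, 2.58], [-1.02, 4.17], [0.09, 2.62], [-3.14, 3.14]. Speed limits (rad/s): [2.57, 2.57, 3.14, 3.14, 3.14, 3.14].

### API

Orientations are given as a rotation vector (axis times angle).
In Python, from station import ctrl, vision gives the robot as it stands. The module is installed in compiled form; this text tells all that it offers.
- The arm moves only by the tool drive_tool, never from a script. Its argument "rows" is a list of rows, each a list of 2 entries, a list of its own where there are three numbers: the shift along the tool's x, y, z in m, then the turn about the tool's z in rad. A call has 1 to 10 rows; each row shifts and turns the commanded pose from where the row before left it, along the tool's axes as they then stand; what a row does not reach is not made up. A row lasts 1/10 s, in which the tool goes at most 50 mm and 8.59 degrees, less where a joint would pass 70% of its speed; a pose out of reach is approached as far as the arm can. A call with a gripper value outside its range is refused whole. "jaw" is the closure, from 0 (fully open) to 1 (shut), set as the call begins (left out, the last holds). The fingers move at their own pace and stop on an object; "grip_force" is the grip in N (left out, the last holds). Time passes only in rows, so rows that do not move let the fingers close. It gives the time, the measured TCP pose, the force, the opening and the grip force at its end, in the units of the state.
- ctrl.get_obs(): the state, without advancing time (a new reading comes with each control period).
- vision.get_image(name): name is "scene" or "side" or "wrist"; returns a dict with "image" (400x640x3 uint8, blue, green, red), "vertical_fov" (degrees; the focal length in pixels is half the picture's height over the tangent of half this angle, whatever the lens; pixels are square), "cx", "cy" (the principal point, pixels), "R" (3x3) and "t" (3): a world point X has camera coordinates R X + t. Camera axes: x right, y down, z forward; pixel columns grow to the right and rows downward; lengths in m; the calibration is good to about 2 mm. A picture is of the moment at which its call begins. There is no depth.
- ctrl.finish_job(): hands the job in; it is judged then, once.
The state is a dict: "t": time; "q": joint angles; "dq": joint speeds; "effort": joint torques, N m; "tool_pos": TCP position; "tool_rot": TCP orientation; "contact_force": force on the tool from outside, world axes, zero at the start; "wrist_torque": the same for the moment, N m; "opening": finger opening in m; "grip_force": force on a finger pad.
Only numpy, scipy, OpenCV 4.12 (cv2) and the standard library are available. Lean on these libraries where they do the work, as an engineer would, in place of code of your own. Each camera call takes 0.05 s, during which the arm holds its last target. There are 200 camera calls.

## Working session

There is one attempt and no reset: what is moved stays moved. The work goes in short steps, Python scripts to look and compute and a tool call to move; the robot and the scene stay as the last step left them, time stands still between calls to the robot, and variables do not carry over. Pictures are saved under pics/ and viewed, at most 10 in all, crops included, and the job is handed in when it is done.

Besides the shell and the picture viewer there is one more tool, called after "Request:" as name(argument=value, ...) on one line, values as JSON. drive_tool: Moves the arm, as the interface text tells. Its arguments: {"type":"object","properties":{"rows":{"type":"array","items":{"type":"array"}},"jaw":{"type":"number"},"grip_force":{"type":"number"}},"required":["rows"]}

```bash
mkdir -p pics
python3 - <<'E'
from station import ctrl, vision
import cv2, numpy as np
for n in ("scene","side"):
    d=vision.get_image(n); cv2.imwrite(f"pics/{n}0.png",d["image"])
    print(n,d["vertical_fov"],d["cx"],d["cy"],np.round(d["R"],4).tolist(),np.round(d["t"],4).tolist())
print(ctrl.finger_overhang); o=ctrl.get_obs(); print({k:np.round(v,3) for k,v in o.items()})
E
```

```text
scene 49.0703642662698 319.03441386653094 193.7549553759317 [[-0.1467, 0.9891, 0.0136], [0.8246, 0.1299, -0.5506], [-0.5464, -0.0696, -0.8346]] [0.002, -0.4442, 1.5303]
side 52.19240670594032 318.1093222199654 198.60772547924648 [[0.8138, -0.5812, 0.0048], [-0.4105, -0.5806, -0.7032], [0.4114, 0.5702, -0.711]] [-0.4462, 0.3207, 0.898]
0.0726
{'t': np.float64(0.1), 'q': array([ 1.15 ,  0.053,  1.614, -0.   ,  1.476, -0.119]), 'dq': array([-0.003, -0.001, -0.003, -0.001, -0.003, -0.002]), 'effort': array([-1.0000e-03, -3.9490e+01, -3.7136e+01, -0.0000e+00,  4.0000e-03,
       -0.0000e+00]), 'tool_pos': array([0.186, 0.596, 0.303]), 'tool_rot': array([-4.720e-01, -3.105e+00,  3.000e-03]), 'contact_force': array([ 1.268,  0.387, -0.006]), 'wrist_torque': array([-0.004, -0.038,  0.049]), 'grip_force': np.float64(0.0), 'opening': np.float64(0.086)}
```

View pics/scene0.png

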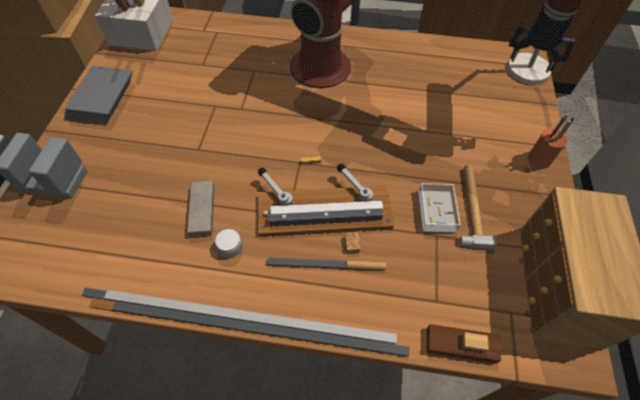

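View pics/side0.png

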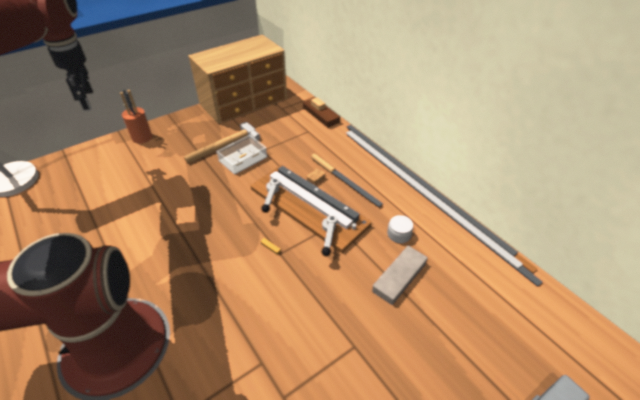

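The scene view shows the jig around (325,212). Its knobs are near (262,172), the right one, and (341,168), the left one, with pivots near (285,199) and (366,194). I'll enlarge both views.

Run:
```python
import cv2, numpy as np
a=cv2.imread("pics/scene0.png")[145:250,245:405]; b=cv2.imread("pics/side0.png")[155:260,240:400]
f=lambda i:cv2.resize(i,None,fx=5,fy=5,interpolation=cv2.INTER_CUBIC)
cv2.imwrite("pics/a.png",f(a));cv2.imwrite("pics/b.png",f(b))
```

```text
(no output)
```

View pics/a.png

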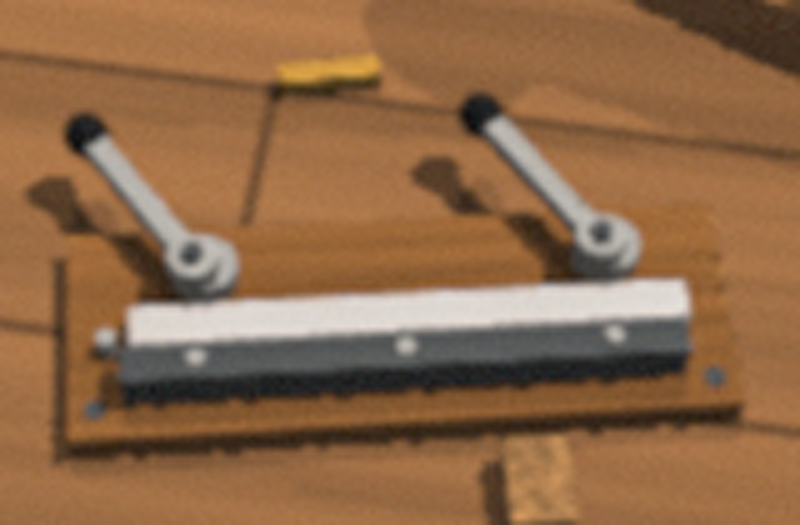

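View pics/b.png

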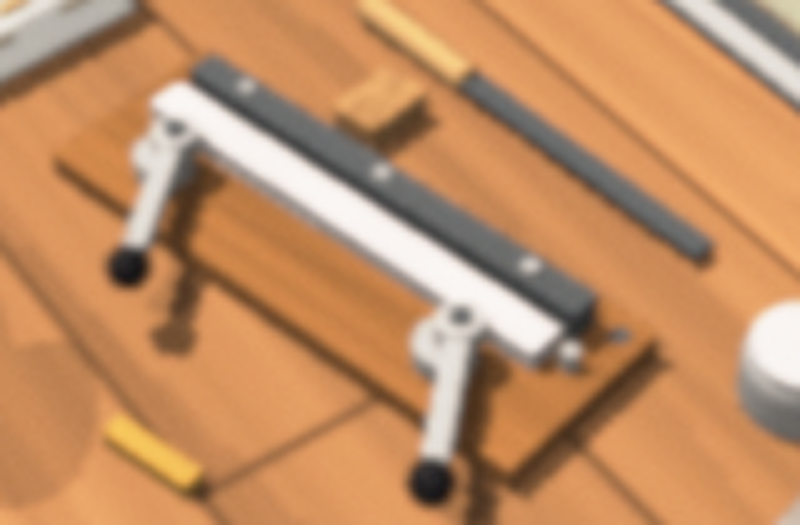

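Scene crop: knobs at (86,132) R and (481,112) L, hubs at (190,255) R and (602,233) L. Side crop: knobs at (431,482) R and (128,266) L, hubs at (460,316) R and (176,128) L.

```bash
cat > h.py <<'E'
import numpy as np
from station import ctrl, vision
def cam(n):
    return vision.get_image(n)
def ray(d,u,v):
    f=200/np.tan(np.radians(d["vertical_fov"]/2)); R=np.array(d["R"]);t=np.array(d["t"])
    return -R.T@t, R.T@np.array([(u-d["cx"])/f,(v-d["cy"])/f,1])
def atz(d,u,v,z):
    o,r=ray(d,u,v); return o+r*(z-o[2])/r[2]
def tri(p):
    A=np.zeros((3,3));b=np.zeros(3)
    for d,u,v in p:
        o,r=ray(d,u,v); r=r/np.linalg.norm(r);M=np.eye(3)-np.outer(r,r);A+=M;b+=M@o
    return np.linalg.solve(A,b)
E
python3 - <<'E'
from h import *
s,d=cam("scene"),cam("side")
c=lambda p,o:[(p[i]+.5)/5-.5+o[i] for i in(0,1)]
S={"kR":(86,132),"kL":(481,112),"hR":(190,255),"hL":(602,233)}
D={"kR":(431,482),"kL":(128,266),"hR":(460,316),"hL":(176,128)}
P={}
for k in S:
    a=c(S[k],(245,145));b=c(D[k],(240,155)); z=.046 if k[0]=="k" else .054
    print(k,tri([(s,*a),(d,*b)]).round(4),atz(s,*a,z).round(4),atz(d,*b,z).round(4))
    P[k]=(atz(s,*a,z)+atz(d,*b,z))/2
v=P["hL"]-P["hR"];print("yaw",np.degrees(np.arctan2(-v[0],v[1])),np.linalg.norm(v))
yaw=np.arctan2(-v[0],v[1])
for k in "LR":
    w=P["k"+k]-P["h"+k];print(k,np.linalg.norm(w[:2]),"q",np.radians(220)-((np.arctan2(w[1],w[0])-yaw)%(2*np.pi)))
for p in [(60,445),(738,408)]: print(atz(s,*c(p,(245,145)),.01).round(4))
for p in [(280,75),(380,68)]: print("offcut",atz(s,*c(p,(245,145)),.01).round(4))
E
```

```text
kR [ 0.5075 -0.089   0.0469] [ 0.5065 -0.0888  0.046 ] [ 0.5082 -0.089   0.046 ]
kL [0.4592 0.1271 0.0472] [0.4581 0.1272 0.046 ] [0.4598 0.1278 0.046 ]
hR [ 0.5828 -0.014   0.0542] [ 0.583  -0.0144  0.054 ] [ 0.5827 -0.0135  0.054 ]
hL [0.5354 0.2012 0.0544] [0.5346 0.2016 0.054 ] [0.5358 0.2009 0.054 ]
yaw 12.485015184619193 0.22041036840401762
L 0.10608328785447493 q 0.14746779873541893
R 0.1063772206697746 q 0.1344357049262439
[ 0.6831 -0.0669  0.01  ]
[0.6056 0.2854 0.01  ]
offcut [0.4225 0.0056 0.01  ]
offcut [0.408  0.0631 0.01  ]
```

Measurements agree with the given sizes: arms measure 106 mm, pivots are 220 mm apart, both levers start at q≈0.14, and the jig yaw is 12.5°. Left lever first. I'll align tool x with the push direction and travel above the bench with the jaw shut.

Request:
drive_tool(rows=[[[0,0,0],0.125],[[0,0,0],0.125],[[0,0,0],0.125],[[0,0,0],0.125],[[-0.04,-0.007,0],0],[[-0.04,-0.007,0],0],[[-0.04,-0.007,0],0],[[-0.04,-0.007,0],0],[[-0.04,-0.007,0],0],[[-0.04,-0.007,0],0]], jaw=1, grip_force=40)

```text
t: 1.2
tool_pos: [0.323, 0.3936, 0.3038]
tool_rot: [1.226, 2.893, -0.0]
contact_force: [0.5, -0.6, -0.2]
opening: 0.0002
grip_force: 0.0
```

Request:
drive_tool(rows=[[[-0.04,-0.007,0],0],[[-0.04,-0.007,0],0],[[-0.04,-0.007,0],0],[[-0.04,-0.007,0],0],[[-0.04,-0.007,0],0],[[-0.04,-0.007,0],0],[[-0.04,-0.007,0],0],[[0,0,0],0],[[0,0,0],0]])

```text
t: 2.1
tool_pos: [0.4821, 0.1592, 0.3036]
tool_rot: [-1.228, -2.89, 0.0]
contact_force: [0.1, 0.7, -0.6]
opening: 0.0
grip_force: 0.0
```

```bash
cat >> h.py <<'E'
from scipy.spatial.transform import Rotation as Ro
PV={"L":np.array([.5352,.2012]),"R":np.array([.5828,-.0140])}
def rep(l):
    o=ctrl.get_obs();R=Ro.from_rotvec(o["tool_rot"]).as_matrix();p=np.array(o["tool_pos"])
    w=np.append(PV[l],p[2])-p
    print("t",o["t"],"pos",p.round(4),"xang",np.degrees(np.arctan2(R[1,0],R[0,0])).round(2),"zax",R[:,2].round(3),"pivot in tool",(R.T@w).round(4),"F tool",(R.T@o["contact_force"]).round(2),"q6",round(o["q"][5],2),"open",o["opening"],"oh",ctrl.finger_overhang)
E
python3 -c "
from h import *
rep('L')"
```

```text
t 2.1 pos [0.4821 0.1592 0.3036] xang 133.95 zax [-0.001  0.    -1.   ] pivot in tool [-0.0066  0.0674 -0.    ] F tool [0.45 0.61 0.61] q6 -0.59 open 2.517021859391416e-05 oh 0.0726
```

Request:
drive_tool(rows=[[[-0.022,-0.002,0],0],[[-0.022,-0.002,0],0],[[0,0,0.035],0],[[0,0,0.035],0],[[0,0,0.035],0],[[0,0,0.035],0],[[0,0,0.02],0],[[0,0,0.015],0],[[0,0,0.01],0],[[0,0,0],0]])

```text
t: 3.1
tool_pos: [0.509, 0.1259, 0.1179]
tool_rot: [-1.224, -2.891, 0.001]
contact_force: [0.3, -0.2, -0.3]
opening: -0.0003
grip_force: 0.0
```

Run:
```python
from h import *
import cv2
rep('L')
a=cam("scene")["image"][145:250,245:405]; b=cam("side")["image"][155:260,240:400]
cv2.imwrite("pics/c.png",cv2.resize(np.hstack([a,b]),None,fx=2.5,fy=2.5,interpolation=cv2.INTER_CUBIC))
```

```text
t 3.1 pos [0.509  0.1259 0.1179] xang 134.11 zax [-0.002 -0.    -1.   ] pivot in tool [ 0.0358  0.0712 -0.0001] F tool [-0.35  0.05  0.3 ] q6 -0.67 open -0.00031904885402465785 oh 0.0726
```

View pics/c.png

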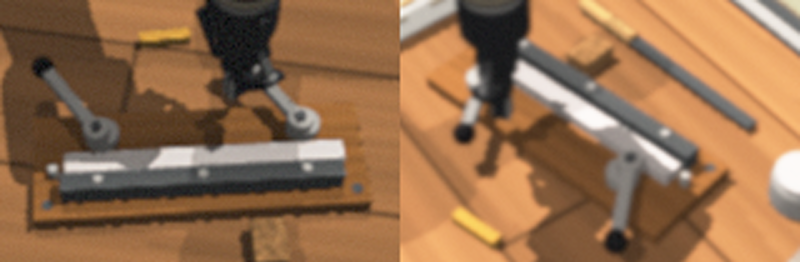

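The closed fingers stand just right of the left arm, clear of it and above the plate. Next I lower the last 11 mm, touch the arm and start the arc.

Request:
drive_tool(rows=[[[0,0,0.006],0],[[0,0,0.006],0],[[0.005,0,0],0],[[0.005,0,0],0],[[0.004,0,0],0],[[0.003,0,0],0],[[0.0073,-0.0014,0],0.1],[[0.0073,-0.0014,0],0.1],[[0,0,0],0]])

```text
t: 4.1
tool_pos: [0.4858, 0.1471, 0.107]
tool_rot: [1.507, 2.756, 0.0]
contact_force: [0.1, 0.0, 0.0]
opening: -0.0001
grip_force: 0.0
```

```bash
python3 -c "
from h import *
rep('L')"
```

```text
t 4.1 pos [0.4858 0.1471 0.107 ] xang 122.66 zax [ 0.  0. -1.] pivot in tool [0.0188 0.0708 0.    ] F tool [-0.    0.06 -0.  ] q6 -0.42 open -6.13792016551625e-05 oh 0.0726
```

Request:
drive_tool(rows=[[[0.0073,-0.0014,0],0.1],[[0.0073,-0.0014,0],0.1],[[0.0073,-0.0014,0],0.1],[[0.0073,-0.0014,0],0.1],[[0.0073,-0.0014,0],0.1],[[0.0073,-0.0014,0],0.1],[[0.0073,-0.0014,0],0.1],[[0.0073,-0.0014,0],0.1]])

```text
t: 4.9
tool_pos: [0.4632, 0.1998, 0.1071]
tool_rot: [2.464, 1.948, -0.001]
contact_force: [0.7, -1.1, 0.9]
opening: 0.0005
grip_force: 0.9
```

Run:
```python
from h import *
import cv2
rep('L')
a=cam("scene")["image"][145:250,245:405]; b=cam("side")["image"][155:260,240:400]
cv2.imwrite("pics/d.png",cv2.resize(np.hstack([a,b]),None,fx=2.5,fy=2.5,interpolation=cv2.INTER_CUBIC))
```

```text
t 4.9 pos [0.4632 0.1998 0.1071] xang 76.68 zax [-0.    -0.001 -1.   ] pivot in tool [ 0.0179  0.0697 -0.    ] F tool [-0.96  0.94 -0.92] q6 0.49 open 0.0004571861891963849 oh 0.0726
```

View pics/d.png

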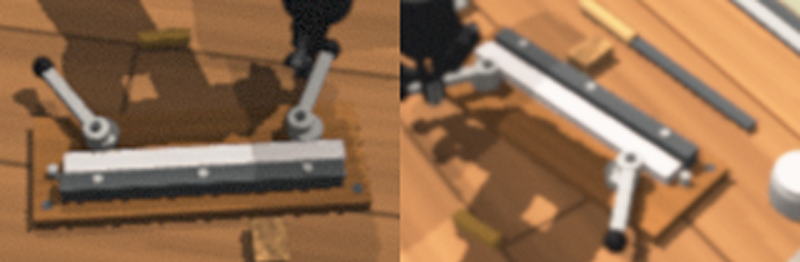

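The left lever is following (q≈1.15), with the finger on its arm short of the knob. I'll continue more gently.

Request:
drive_tool(rows=[[[0.0036,-0.0008,0],0.05],[[0.0036,-0.0008,0],0.05],[[0.0036,-0.0008,0],0.05],[[0.0036,-0.0008,0],0.05],[[0.0036,-0.0008,0],0.05],[[0.0036,-0.0008,0],0.05],[[0.0036,-0.0008,0],0.05],[[0.0036,-0.0008,0],0.05],[[0.0036,-0.0008,0],0.05]])

```text
t: 5.9
tool_pos: [0.4703, 0.2315, 0.107]
tool_rot: [2.834, 1.354, -0.001]
contact_force: [0.1, -2.4, 1.3]
opening: -0.0
grip_force: 1.0
```

Request:
drive_tool(rows=[[[0.0022,-0.0005,0],0.03]])

```text
t: 6.0
tool_pos: [0.4713, 0.2336, 0.1069]
tool_rot: [2.853, 1.312, -0.001]
contact_force: [0.1, -3.2, 1.1]
opening: 0.0001
grip_force: 1.0
```

Request:
drive_tool(rows=[[[0.0022,-0.0005,0],0.03]])

```text
t: 6.1
tool_pos: [0.4723, 0.2353, 0.1069]
tool_rot: [2.872, 1.27, -0.002]
contact_force: [-1.3, -3.8, 3.0]
opening: 0.0001
grip_force: 1.9
```

```bash
python3 -c "
from h import *
rep('L')"
```

```text
t 6.1 pos [0.4723 0.2353 0.1069] xang 47.7 zax [-0.001 -0.002 -1.   ] pivot in tool [0.0171 0.0695 0.    ] F tool [-3.71  1.64 -2.95] q6 1.06 open 0.0001241600058230262 oh 0.0726
```

Request:
drive_tool(rows=[[[0.0022,-0.0005,0],0.03]])

```text
t: 6.2
tool_pos: [0.4733, 0.2372, 0.1069]
tool_rot: [2.891, 1.227, -0.003]
contact_force: [-1.3, -3.8, 3.0]
opening: 0.0003
grip_force: 1.8
```

Request:
drive_tool(rows=[[[0.0015,-0.0003,0],0.02]])

```text
t: 6.3
tool_pos: [0.4742, 0.2386, 0.1069]
tool_rot: [2.904, 1.197, -0.002]
contact_force: [-1.0, -3.9, 2.8]
opening: -0.0002
grip_force: 1.8
```

Request:
drive_tool(rows=[[[0.0015,-0.0003,0],0.02],[[0,0,0],0]])

```text
t: 6.5
tool_pos: [0.4751, 0.2403, 0.1069]
tool_rot: [2.917, 1.166, -0.0]
contact_force: [-1.7, -3.2, 1.7]
opening: -0.0001
grip_force: 1.4
```

```bash
python3 -c "
from h import *
rep('L')"
```

```text
t 6.5 pos [0.4751 0.2403 0.1069] xang 43.58 zax [-0. -0. -1.] pivot in tool [0.0166 0.0698 0.    ] F tool [-3.42  1.2  -1.72] q6 1.14 open -0.00014108846334862343 oh 0.0726
```

Request:
drive_tool(rows=[[[0.0015,-0.0003,0],0.02],[[0.0015,-0.0003,0],0.02]])

```text
t: 6.7
tool_pos: [0.4765, 0.2427, 0.1068]
tool_rot: [2.94, 1.105, -0.003]
contact_force: [-3.2, -6.4, 3.6]
opening: 0.0002
grip_force: 3.2
```

Request:
drive_tool(rows=[[[0.0015,-0.0003,0],0.02]])

```text
t: 6.8
tool_pos: [0.4771, 0.2436, 0.1067]
tool_rot: [2.95, 1.075, -0.005]
contact_force: [-4.3, -7.9, 5.7]
opening: 0.0003
grip_force: 4.3
```

Request:
drive_tool(rows=[[[0.0015,-0.0003,0],0.02]])

```text
t: 6.9
tool_pos: [0.4777, 0.2446, 0.1067]
tool_rot: [2.961, 1.046, -0.007]
contact_force: [-6.5, -9.3, 8.3]
opening: 0.0002
grip_force: 5.4
```

```bash
python3 -c "
from h import *
rep('L')"
```

```text
t 6.9 pos [0.4777 0.2446 0.1067] xang 38.91 zax [-0.004 -0.003 -1.   ] pivot in tool [ 0.0174  0.0699 -0.0001] F tool [-10.93   3.15  -8.21] q6 1.23 open 0.0001781661364543566 oh 0.0726
```

The left lever has stiffened at about 11 N tangential, q≈1.8. I'll back off, rise and go to the right lever.

Request:
drive_tool(rows=[[[-0.008,0,0],0],[[-0.01,0,0],0],[[-0.01,0,0],0],[[0,0,-0.02],0],[[0,0,-0.04],0],[[0,0,-0.04],0],[[0,0,0],-0.14],[[0,0,0],-0.14],[[0,0,0],-0.14],[[0,0,0],-0.14]])

```text
t: 7.9
tool_pos: [0.4563, 0.2277, 0.2069]
tool_rot: [-2.551, -1.832, -0.001]
contact_force: [0.3, -0.2, 0.0]
opening: -0.0
grip_force: 0.0
```

Request:
drive_tool(rows=[[[0,0,0],-0.14],[[0,0,0],-0.14],[[0,0,0],-0.14],[[0,0,0],-0.14],[[0,0,0],-0.14],[[0,0,0],-0.14],[[0,0,0],-0.14],[[0,0,0],-0.13],[[0,0,0],0]])

```text
t: 8.8
tool_pos: [0.4563, 0.2277, 0.2067]
tool_rot: [-1.212, -2.898, -0.001]
contact_force: [-0.5, 0.0, 0.1]
opening: -0.0
grip_force: 0.0
```

Request:
drive_tool(rows=[[[-0.033,-0.0175,0],0],[[-0.033,-0.0175,0],0],[[-0.033,-0.0175,0],0],[[-0.033,-0.0175,0],0],[[-0.033,-0.0175,0],0],[[-0.033,-0.0175,0],0],[[-0.033,-0.0175,0],0],[[-0.033,-0.0175,0],0],[[-0.033,-0.0175,0],0],[[0,0,0],0]])

```text
t: 9.8
tool_pos: [0.554, -0.0976, 0.2073]
tool_rot: [1.221, 2.893, -0.001]
contact_force: [-0.2, 0.2, 0.8]
opening: 0.0001
grip_force: 0.0
```

```bash
python3 -c "
from h import *
rep('R')"
```

```text
t 9.8 pos [ 0.554  -0.0976  0.2073] xang 134.22 zax [ 0.001 -0.001 -1.   ] pivot in tool [ 0.0399  0.0789 -0.0001] F tool [ 0.29 -0.02 -0.82] q6 -1.08 open 0.00012984042524265323 oh 0.0726
```

Request:
drive_tool(rows=[[[0.002,0.007,0.03],0],[[0,0,0.03],0],[[0,0,0.02],0],[[0,0,0.012],0],[[0,0,0.008],0],[[0.005,0,0],0],[[0.005,0,0],0],[[0.005,0,0],0],[[0.004,0,0],0],[[0,0,0],0]])

```text
t: 10.8
tool_pos: [0.5438, -0.074, 0.1078]
tool_rot: [1.211, 2.897, 0.0]
contact_force: [-0.2, 0.1, 0.4]
opening: -0.0002
grip_force: 0.0
```

Request:
drive_tool(rows=[[[0.0073,-0.0014,0],0.1],[[0.0073,-0.0014,0],0.1],[[0.0073,-0.0014,0],0.1],[[0.0073,-0.0014,0],0.1],[[0.0073,-0.0014,0],0.1],[[0.0073,-0.0014,0],0.1],[[0.0073,-0.0014,0],0.1],[[0.0073,-0.0014,0],0.1],[[0.0073,-0.0014,0],0.1],[[0.0073,-0.0014,0],0.1]])

```text
t: 11.8
tool_pos: [0.5088, -0.0125, 0.1076]
tool_rot: [2.456, 1.956, 0.001]
contact_force: [0.8, -1.6, 0.7]
opening: -0.0003
grip_force: 0.8
```

Run:
```python
from h import *
import cv2
rep('R')
a=cam("scene")["image"][145:250,245:405]; b=cam("side")["image"][155:260,240:400]
cv2.imwrite("pics/e.png",cv2.resize(np.hstack([a,b]),None,fx=2.5,fy=2.5,interpolation=cv2.INTER_CUBIC))
```

```text
t 11.8 pos [ 0.5088 -0.0125  0.1076] xang 77.09 zax [ 0.002 -0.001 -1.   ] pivot in tool [0.015  0.0725 0.0001] F tool [-1.34  1.13 -0.72] q6 0.06 open -0.0002536871932800617 oh 0.0726
```

View pics/e.png

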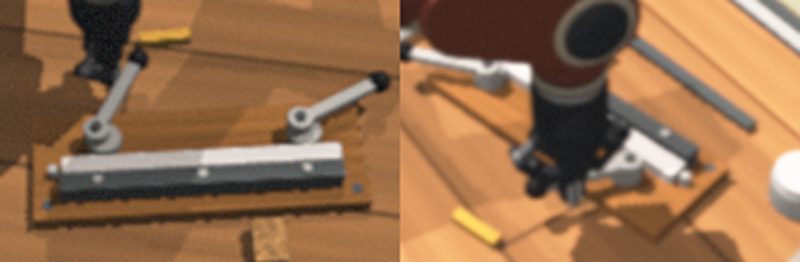

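The left lever holds at its clamped angle and the right lever is following the finger (q≈1.15). The offcut is untouched.

Request:
drive_tool(rows=[[[0.0036,-0.0008,0],0.05],[[0.0036,-0.0008,0],0.05],[[0.0036,-0.0008,0],0.05],[[0.0036,-0.0008,0],0.05],[[0.0036,-0.0008,0],0.05],[[0.0036,-0.0008,0],0.05],[[0.0036,-0.0008,0],0.05],[[0.0036,-0.0008,0],0.05],[[0.0036,-0.0008,0],0.05]])

```text
t: 12.8
tool_pos: [0.5151, 0.0194, 0.1071]
tool_rot: [2.828, 1.366, -0.0]
contact_force: [-0.7, -1.6, -0.4]
opening: 0.0001
grip_force: 0.7
```

Request:
drive_tool(rows=[[[0.0022,-0.0005,0],0.03]])

```text
t: 12.9
tool_pos: [0.5161, 0.0216, 0.107]
tool_rot: [2.848, 1.324, -0.001]
contact_force: [1.0, -2.8, 1.0]
opening: 0.0002
grip_force: 0.7
```

Request:
drive_tool(rows=[[[0.0022,-0.0005,0],0.03]])

```text
t: 13.0
tool_pos: [0.5171, 0.0235, 0.1071]
tool_rot: [2.867, 1.282, -0.001]
contact_force: [0.2, -1.7, 1.0]
opening: 0.0001
grip_force: 0.7
```

```bash
python3 -c "
from h import *
rep('R')"
```

```text
t 13.0 pos [0.5171 0.0235 0.1071] xang 48.18 zax [-0.    -0.001 -1.   ] pivot in tool [0.0159 0.074  0.    ] F tool [-1.13  1.31 -1.03] q6 0.63 open 0.0001424476544199468 oh 0.0726
```

Request:
drive_tool(rows=[[[0.0022,-0.0005,0],0.03],[[0.0022,-0.0005,0],0.03]])

```text
t: 13.2
tool_pos: [0.5193, 0.0273, 0.107]
tool_rot: [2.905, 1.195, -0.001]
contact_force: [0.4, -1.3, 0.1]
opening: 0.0003
grip_force: 0.7
```

Request:
drive_tool(rows=[[[0.0015,-0.0003,0],0.02],[[0.0015,-0.0003,0],0.02]])

```text
t: 13.4
tool_pos: [0.5209, 0.0298, 0.107]
tool_rot: [2.928, 1.136, -0.002]
contact_force: [-1.2, -3.8, 1.0]
opening: -0.0001
grip_force: 2.0
```

Request:
drive_tool(rows=[[[0.0015,-0.0003,0],0.02]])

```text
t: 13.5
tool_pos: [0.5216, 0.031, 0.107]
tool_rot: [2.94, 1.105, -0.003]
contact_force: [-3.7, -6.1, 2.8]
opening: -0.0002
grip_force: 3.1
```

```bash
python3 -c "
from h import *
rep('R')"
```

```text
t 13.5 pos [0.5216 0.031  0.107 ] xang 41.21 zax [-0.001 -0.002 -1.   ] pivot in tool [ 0.0164  0.0742 -0.    ] F tool [-6.78  2.13 -2.78] q6 0.77 open -0.00015850431866699436 oh 0.0726
```

Request:
drive_tool(rows=[[[0.0015,-0.0003,0],0.02]])

```text
t: 13.6
tool_pos: [0.5223, 0.0319, 0.107]
tool_rot: [2.95, 1.076, -0.005]
contact_force: [-4.9, -7.5, 3.9]
opening: -0.0006
grip_force: 4.1
```

Request:
drive_tool(rows=[[[0.0012,-0.0002,0],0.01]])

```text
t: 13.7
tool_pos: [0.5228, 0.0327, 0.1069]
tool_rot: [2.955, 1.062, -0.006]
contact_force: [-6.0, -8.1, 4.6]
opening: -0.0002
grip_force: 4.9
```

```bash
python3 -c "
from h import *
rep('R')"
```

```text
t 13.7 pos [0.5228 0.0327 0.1069] xang 39.53 zax [-0.003 -0.003 -1.   ] pivot in tool [ 0.0166  0.0742 -0.0001] F tool [-9.79  2.45 -4.57] q6 0.8 open -0.0001984989192977594 oh 0.0726
```

The right lever has stiffened at about 10 N. I'll back off, then re-press the left lever, since the bar may have settled when the second cam closed.

Request:
drive_tool(rows=[[[-0.008,0,0],0],[[-0.01,0,0],0],[[-0.01,0,0],0],[[0,0,-0.02],0],[[0,0,-0.03],0],[[0.02,-0.0386,0],0],[[0.02,-0.0386,0],0],[[0.02,-0.0386,0],0],[[0.02,-0.0386,0],0],[[0.02,-0.0386,0],0]])

```text
t: 14.7
tool_pos: [0.4553, 0.2296, 0.157]
tool_rot: [-2.956, -1.061, -0.001]
contact_force: [0.5, -0.6, -0.1]
opening: 0.0003
grip_force: 0.0
```

Request:
drive_tool(rows=[[[0,0,0],0],[[0,0,0],0]])

```text
t: 14.9
tool_pos: [0.4556, 0.2288, 0.1567]
tool_rot: [2.955, 1.065, -0.0]
contact_force: [0.1, -0.3, -0.6]
opening: 0.0001
grip_force: 0.0
```

Run:
```python
from h import *
import cv2
rep('L')
a=cam("scene")["image"][145:250,245:405]
cv2.imwrite("pics/f.png",cv2.resize(a,None,fx=5,fy=5,interpolation=cv2.INTER_CUBIC))
```

```text
t 14.9 pos [0.4556 0.2288 0.1567] xang 39.65 zax [-0. -0. -1.] pivot in tool [ 0.0437  0.072  -0.    ] F tool [-0.13  0.27  0.56] q6 1.2 open 6.814402210250366e-05 oh 0.0726
```

View pics/f.png

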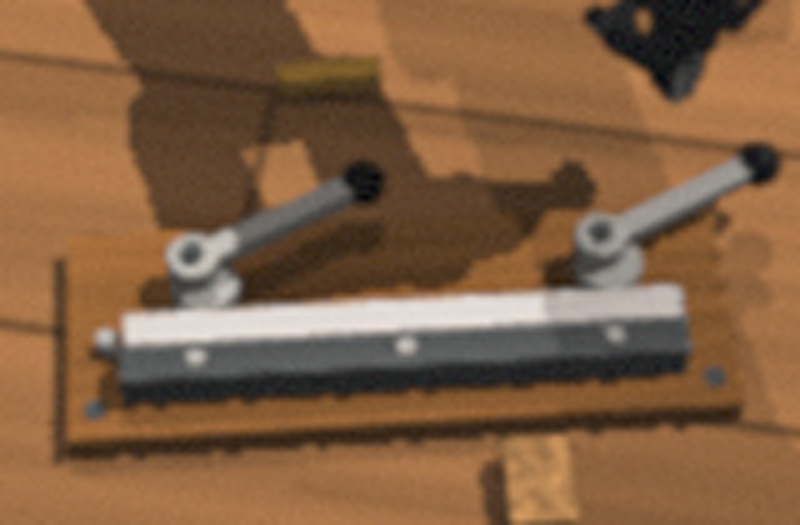

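Both arms now lie at the same clamped angle (knobs at (363,182) and (760,162)) and the bar is flush on the fence. One re-press of the left lever to check it is still stiff.

Request:
drive_tool(rows=[[[0,0,0.03],0],[[0,0,0.014],0],[[0,0,0.006],0],[[0.01,0,0],0],[[0.008,0,0],0],[[0.004,0,0],0],[[0.002,0,0],0],[[0.001,0,0],0],[[0.001,0,0],0]])

```text
t: 15.85
tool_pos: [0.4764, 0.2451, 0.1071]
tool_rot: [2.956, 1.063, -0.0]
contact_force: [-0.9, -1.3, 1.9]
opening: -0.0002
grip_force: 1.1
```

Request:
drive_tool(rows=[[[0.001,0,0],0]])

```text
t: 15.95
tool_pos: [0.4766, 0.2453, 0.1069]
tool_rot: [2.956, 1.062, -0.003]
contact_force: [-4.3, -3.4, 3.8]
opening: 0.0001
grip_force: 2.4
```

Request:
drive_tool(rows=[[[0.001,0,0],0]])

```text
t: 16.05
tool_pos: [0.477, 0.2456, 0.1068]
tool_rot: [2.955, 1.062, -0.006]
contact_force: [-5.8, -5.7, 6.1]
opening: -0.0002
grip_force: 4.1
```

```bash
python3 -c "
from h import *
rep('L')"
```

```text
t 16.05 pos [0.477  0.2456 0.1068] xang 39.54 zax [-0.003 -0.002 -1.   ] pivot in tool [ 0.0166  0.0713 -0.0001] F tool [-8.14  0.73 -6.08] q6 1.22 open -0.00020319538529622833 oh 0.0726
```

It is still stiff at the same angle, at 8 N. I'll let go and withdraw.

Request:
drive_tool(rows=[[[-0.006,0,0],0],[[-0.01,0,0],0],[[-0.012,0,0],0],[[0,0,-0.02],0],[[0,0,-0.04],0],[[0,0,-0.04],0],[[0,0,-0.04],0],[[0,0,0],0],[[0,0,0],0],[[0,0,0],0]])

```text
t: 17.05
tool_pos: [0.4553, 0.2279, 0.2453]
tool_rot: [-2.957, -1.062, 0.004]
contact_force: [-0.9, -0.8, -0.5]
opening: -0.0
grip_force: 0.0
```

Run:
```python
from h import *
import cv2
rep('L')
s=cam("scene");cv2.imwrite("pics/g.png",cv2.resize(s["image"][100:270,180:480],None,fx=2.6,fy=2.6,interpolation=cv2.INTER_CUBIC))
```

```text
t 17.05 pos [0.4553 0.2279 0.2453] xang 39.51 zax [-0.002 -0.001 -1.   ] pivot in tool [ 0.0447  0.0715 -0.0002] F tool [-1.2   0.06  0.55] q6 1.2 open -6.105111085624349e-07 oh 0.0726
```

View pics/g.png

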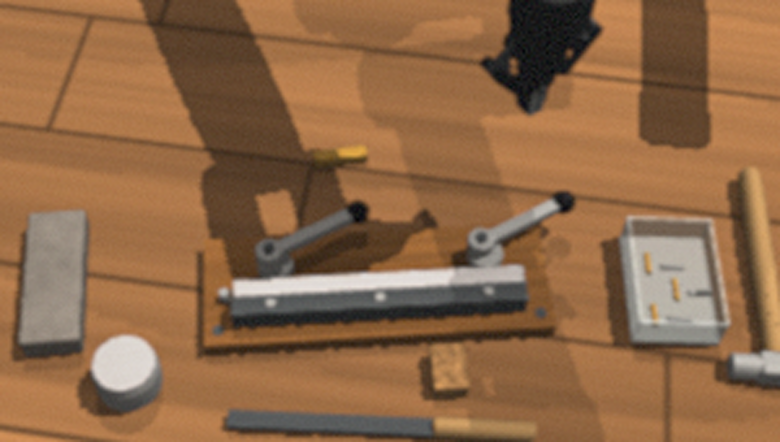

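Both levers are clamped (knobs at (357,211) and (563,202)), the bar is on the fence, everything else is where it was, and the robot is clear.

```bash
python3 -c "
from station import ctrl
print(ctrl.finish_job())"
```

```text
the job is handed in; nothing more can be done
None
```

Both cam levers are turned clockwise until stiff (8–11 N at the finger, about 1.8 rad), the bar looks flush against the fence in the last picture, the arm is clear, nothing else looks moved, and the job was handed in at about 17 s.

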